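# Lock a positioning stage with its locating pin

### The arm

A 6-joint arm with a two-finger parallel gripper is mounted at the origin on a cart in front of the work surface, level with it; the furniture and walls round the work are solid. World frame = base frame: x ahead of the robot, y to its left, z up, the work surface at z = 0. Lengths are in m, angles in rad, forces in N, time in s.
With the tool pointing down it reaches from about 0.3 to 0.95 m from the base axis. Payload 3.1 kg.
Tool frame: the origin (TCP) lies midway between the tips of the shut fingers; the grasp point (between the pads) lies 19 mm behind it (env.tcp_to_grasp is the distance from the TCP to the grasp point, in m); z points along the fingers, y is the line along which they close (so a half turn about z gives the same grasp; the last joint's range is limited). The gripper opens to 85 mm and grips with 20 to 120 N. Pads are 22 mm wide; open, the fingers measure 114 mm over their backs; the gripper's body (76 mm by 85 mm) begins 54 mm behind the grasp point. The pads swing forward as they close: fully open they stand 13 mm farther back than shut.
Start: joints at [-1.219, 0.308, 1.634, -0, 1.2, -0.07], TCP at [0.256, -0.57, 0.231] pointing down, gripper open.
Joint ranges: [-3.06, 3.06], [-0.79, 1.96], [0.05, 2.63], [-1.19, 4.34], [0.05, 2.64], [-2.94, 2.94]. Speed limits (rad/s): [2.79, 2.79, 3.14, 3.14, 3.14, 3.14].

### API

Orientations are given as a unit quaternion [x, y, z, w].
In Python, from workcell import env gives the robot as it stands.
- The arm moves only by the shell command python3 -m crank 'ROWS' [FORCE]. ROWS is a JSON object of lists of equal length, an entry for each row: "jaw": the opening, from -1 (shut) to 1 (fully open); "linear": the shift along the tool's x, y, z in mm, a list of three; "twist": the turn about the tool's z in degrees. In form: {"jaw": [jaw, ...], "linear": [[tx, ty, tz], ...], "twist": [twist, ...]}. A call has exactly 10 rows; each row shifts and turns the commanded pose from where the row before left it, along the tool's axes as they then stand; what a row does not reach is not made up. A row lasts 1/10 s, in which the tool goes at most 50 mm and 8.59 degrees, less where a joint would pass 70% of its speed; a pose out of reach is approached as far as the arm can. A call is refused whole if a number of a shift passes 50 or a number of a turn 8.59, either way. A call with a gripper value outside its range is refused whole. The fingers move at their own pace and stop on an object; FORCE is the grip in N (left out, the last holds). Time passes only in rows, so rows that do not move let the fingers close, or fill a call up. It gives the time, the measured TCP pose, the force, the opening and the grip force at its end, in the units of the state.
- env.get_obs(): the state, without advancing time (a new reading comes with each control period).
- env.grab_frame(name): name is "scene" or "side" or "wrist"; returns (picture, depth): 480x640x3 uint8, red, green, blue; 480x640 float32, m along the optical axis (not along the pixel's ray), 0 where there is no reading.
- env.camera_params(name): a dict with "fx", "fy", "cx", "cy" (pixels), "distortion" ([k1, k2, p1, p2, k3] as OpenCV has them; the pictures are not rectified), "cam_to_world" (4x4, takes a point from camera to world coordinates); the wrist camera has in their place "hand_eye" (4x4, takes a point from camera to tool coordinates, whose origin is the TCP and whose axes are the flange's). Camera axes: x right, y down, z forward; pixel columns grow to the right and rows downward; lengths in m; the calibration is good to about 2 mm. A picture is of the moment at which its call begins: read the wrist's pose just before it. camera_params takes no time and is no camera call.
- env.finish_job(): hands the job in; it is judged then, once.
The state is a dict: "t": time; "joint_pos": joint angles; "qd": joint speeds; "effort": joint torques, N m; "eef_pos": TCP position; "eef_rot": TCP orientation; "ft_force": force on the tool from outside, world axes, zero at the start; "moment": the same for the moment, N m; "grip_width": finger opening in m; "finger_force": force on a finger pad.
Only numpy, scipy, OpenCV 4.12 (cv2) and the standard library are available. Lean on these libraries where they do the work, as an engineer would, in place of code of your own. Each camera call takes 0.05 s, during which the arm holds its last target. There are 200 camera calls.

### The job

Take the red-handled locating pin from its stand, put it down through the brass bush of the stage's carriage, and feel for the hidden index hole by sliding the carriage along with the pin while its tip presses lightly on the strip underneath. When the tip drops in, push the pin fully home so that its collar sits on the bush and the carriage is locked, then let go. Work gently, with no more than light hand pressure on the stage (keep well under 40 N), and leave the vial and the beaker beside the stage alone.

Things in the scene. Friction and masses are not known exactly. Their poses are not given: they have to be found in the camera images.
- stage: Manual linear positioning stage, fixed on the worktop: dark steel bed plate 96 x 320 x 10 mm (x, y, z), a blue block 54 mm high at each end, two steel guide rods at x = -32 and +32 mm. Origin: centre of its underside, at worktop height. Its y axis is the direction of travel, z up. More than 40 N between pin and stage damages it.
- strip_top (a point): Point on the stage (x = 0, y = 0) on top of the steel index strip that lies along the bed under the carriage, 26 mm above the worktop. The strip has one plain unmarked blind hole, 11.8 mm wide, 16 mm deep, on the bush's line of travel, hidden under the carriage. Its place changes from start to start: it is under the bush at some carriage value from -0.020 to +0.012.
- carriage (a joint): Position of the aluminium carriage (84 x 130 mm, its top 52 mm above the worktop, a clear plastic dish 14 mm high clamped on its -y half), m along the stage's +y, stops at -0.042 and +0.042. The bush is at stage y = 0.030 + this. Starts between +0.027 and +0.040, so the hole lies 15 to 60 mm towards -y. About 2 N of sliding friction; it stays where it is left.
- bush_mouth (a point): Centre of the mouth of the brass bush in the carriage, 56 mm above the worktop: flange 24 mm across, bore 11.8 mm wide, right through the carriage to 2 mm above the strip. A spring ball in the bore rubs on the pin with a few newtons (2 to 6), so the pin stays at any height and must be pressed down; it does not fall in by itself.
- locating_pin: Loose locating pin, about 90 g, 91 mm long, upright in its stand. Origin: centre of its flat tip; z points up to the handle. Steel shank 10 mm thick from 0 to 43 mm (first 4 mm tapered, tip 6 mm wide), collar 22 mm across from 43 to 49 mm, red round handle 22 mm across from 49 to 91 mm; grip that from above about 73 mm above the tip.
- pin_tip (a point): Centre of the pin's flat tip. On the strip it is 26 mm above the worktop, the collar then 13 mm above the bush. Fully home the collar sits on the bush, the tip 13 mm above the worktop and 3 mm clear of the bottom of the hole.
- pin_stand: White plastic stand 60 x 90 x 48 mm (x, y, z) with a grey foot, fixed. Origin: centre of its underside. The pin stands in the bore at y = +20 mm, its collar resting on top, its tip 5 mm above the worktop. The narrower bore at y = -22 mm is empty.
- std_vial: Glass standard vial with red cap, 33 mm across, 65 mm high, right of the stage; leave alone. Origin: centre of its underside.
- beaker: Small glass beaker, 54 mm across, 68 mm high, right of the stage; leave alone. Origin: centre of its underside.

How it is judged:
On the way:
1. the pin is through the bush with its tip on the strip, not yet in the hole (z of pin_tip in the frame of stage between 0.0235 and 0.03 m and horizontal distance between pin_tip and bush_mouth below 0.004 m), for 0.2 s.
At the end, for the whole second after the job is handed in: The pin stands upright (within 0.12 rad) in the bush (tip within 4 mm of the bush's axis), its tip in the hole of the strip, fully home (tip less than 15.5 mm above the worktop: the collar within 2.5 mm of the bush), at rest and released (z of pin_tip in the frame of stage below 0.0155 m and horizontal distance between pin_tip and bush_mouth below 0.004 m and angle between locating_pin's own z axis and vertical below 0.12 rad and linear speed of locating_pin below 0.01 m/s); the robot touches nothing.
It fails at once if the pin bears on the stage with more than 40 N (contact force between locating_pin and stage above 40 N).
It fails at once if the arm or fingers push the stage with more than 40 N (contact force between any of the fingers, the arm and stage above 40 N).
It fails at once if the standard vial or the beaker is moved (distance of any of std_vial, beaker from where it was at the start of the episode above 0.02 m).
It also fails if it takes over 64 s, if anything falls off the work surface, if the arm or the gripper's body presses on something with over 40 N, if the wrist force passes 120 N, or if a joint passes its speed limit or range.

## Working session

There is one attempt and no reset: what is moved stays moved. The work goes in short steps, Python scripts to look and compute and a shell command to move; the robot and the scene stay as the last step left them, time stands still between calls to the robot, and variables do not carry over. Pictures are saved under pics/ and viewed, at most 10 in all, crops included, and the job is handed in when it is done.

```bash
mkdir -p pics; ls; cat > h.py <<'E'
import numpy as np, cv2
from workcell import env
from scipy.spatial.transform import Rotation as R
def pose():
    o=env.get_obs(); T=np.eye(4); T[:3,:3]=R.from_quat(o["eef_rot"]).as_matrix(); T[:3,3]=o["eef_pos"]; return T,o
def cam(name,T=None):
    p=env.camera_params(name); K=np.array([[p["fx"],0,p["cx"]],[0,p["fy"],p["cy"]],[0,0,1]])
    M=np.array(p["cam_to_world"]) if "cam_to_world" in p else T@np.array(p["hand_eye"])
    return K,np.array(p["distortion"],float),M
def ray(uv,c):
    K,d,M=c; q=cv2.undistortPoints(np.array(uv,float).reshape(-1,1,2),K,d).reshape(-1,2)
    D=np.c_[q,np.ones(len(q))]@M[:3,:3].T; return M[:3,3],D
def onz(uv,c,z):
    o,D=ray(uv,c); return o+D*((z-o[2])/D[:,2:3])
def pts(depth,c,mask):
    v,u=np.nonzero(mask&(depth>0)); o,D=ray(np.c_[u,v],c); return o+D*depth[v,u][:,None]
def save(n,im): cv2.imwrite("pics/"+n,im[:,:,::-1])
E
python3 - <<'E'
from h import *
T,o=pose(); print(o)
for n in("scene","side","wrist"):
    T,_=pose(); im,d=env.grab_frame(n); save(n+"0.png",im); np.savez("pics/"+n+"0.npz",im=im,d=d,T=T)
    print(n,cam(n,T)[2].round(3).tolist())
a=[cv2.imread(f"pics/{n}0.png") for n in("scene","side","wrist")]
E
```

```text
pics
{'t': 0.0, 'joint_pos': array([-1.21870183e+00,  3.09015506e-01,  1.63523213e+00,  2.40285083e-05,
        1.19968663e+00, -6.97104587e-02]), 'qd': array([-1.28149454e-05,  3.40246043e-04,  2.62951895e-04,  9.13019687e-04,
       -5.62799943e-04,  1.25748151e-04]), 'effort': array([ 7.30167790e-05, -4.15263748e+01, -2.76667142e+01, -1.60173245e-04,
        1.03269491e-02,  4.23547149e-06]), 'eef_pos': array([ 0.25556452, -0.56943849,  0.23001883]), 'eef_rot': array([ 9.77842631e-01,  2.09338049e-01, -1.53680007e-04, -1.16073122e-03]), 'ft_force': array([-0.4132598 ,  0.08711834, -0.03288361]), 'moment': array([-0.05856968, -0.00242269,  0.03957871]), 'finger_force': 0.0, 'grip_width': 0.08525664685585152}
scene [[-0.5, -0.375, 0.78, -0.487], [-0.866, 0.193, -0.462, 0.498], [0.023, -0.907, -0.421, 0.611], [0.0, 0.0, 0.0, 1.0]]
side [[0.972, 0.169, -0.164, 0.704], [0.235, -0.642, 0.73, -0.958], [0.018, -0.748, -0.664, 0.836], [0.0, 0.0, 0.0, 1.0]]
wrist [[0.41, -0.88, -0.241, 0.316], [-0.912, -0.396, -0.106, -0.543], [-0.002, 0.264, -0.965, 0.373], [0.0, 0.0, 0.0, 1.0]]
```

View pics/scene0.png

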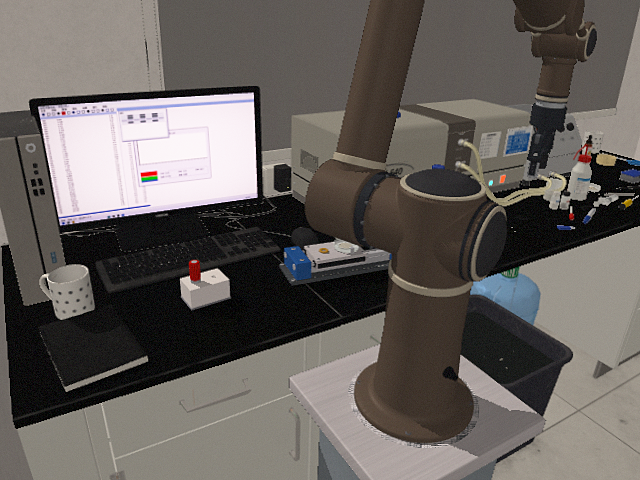

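View pics/side0.png

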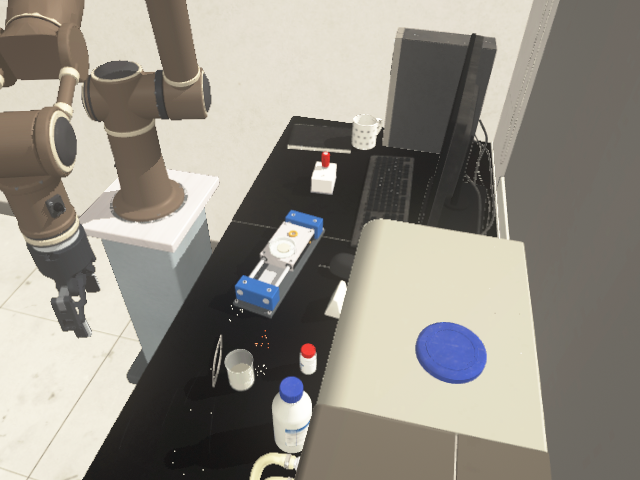

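The scene view shows the red handle at (195,270) on the stand at (205,288). The side view shows the handle at (326,159), the brass bush at about (292,234), blue end blocks at (305,224) and (257,291), and the vial and beaker at the bottom.

```bash
python3 - <<'E'
from h import *
def comps(mask,x0,y0,x1,y1,minA=8):
    m=np.zeros(mask.shape,np.uint8); m[y0:y1,x0:x1]=mask[y0:y1,x0:x1]
    n,l,s,c=cv2.connectedComponentsWithStats(m); return [(l==i,s[i],c[i]) for i in range(1,n) if s[i,4]>=minA]
for n,rb,sb in(("scene",(170,250,220,300),(270,230,390,290)),("side",(310,145,340,170),(225,200,335,320))):
    z=np.load(f"pics/{n}0.npz"); im,d=z["im"],z["d"]; c=cam(n)
    hsv=cv2.cvtColor(im,cv2.COLOR_RGB2HSV); H,S,V=[hsv[...,i].astype(int) for i in range(3)]
    for m,s,ct in comps(((H<8)|(H>172))&(S>120)&(V>60),*rb):
        P=pts(d,c,m); print(n,"red",s,"depth med",np.median(P,0).round(4),"z",np.percentile(P[:,2],[5,95]).round(3),"cent z.075",onz([ct],c,.0752).round(4))
    for m,s,ct in comps((H>10)&(H<28)&(S>110)&(V>60),*sb):
        P=pts(d,c,m);print(n,"brass",s,ct.round(1),np.median(P,0).round(4),onz([ct],c,.056).round(4))
    for m,s,ct in comps((H>98)&(H<125)&(S>120)&(V>50),*sb,60):
        P=pts(d,c,m); Q=P[abs(P[:,2]-.054)<.006]
        print(n,"blue",s,ct.round(1),"zmax",np.percentile(P[:,2],98).round(3),len(Q),"top c",Q.mean(0).round(4), cv2.minAreaRect((Q[:,:2]*1000).astype(np.float32)) if len(Q)>5 else "")
im=cv2.imread("pics/side0.png")[140:320,220:345]; cv2.imwrite("pics/crop1.png",cv2.resize(im,None,fx=3.3,fy=3.3,interpolation=cv2.INTER_CUBIC))
E
```

```text
scene red [188 259  13  22 208] depth med [0.4563 0.2214 0.0788] z [0.057 0.097] cent z.075 [[0.4661 0.2187 0.0752]]
scene brass [319 248  10   5  37] [323.2 250.1] [ 0.4528 -0.0971  0.0566] [[ 0.4539 -0.0975  0.056 ]]
scene blue [284 246  28  35 643] [297.5 262.9] zmax 0.057 304 top c [ 0.4579 -0.029   0.0542] ((462.33099365234375, -31.275917053222656), (36.90195083618164, 98.63194274902344), 80.77066040039062)
side red [321 152   9  15 112] depth med [0.4681 0.2108 0.0773] z [-0.001  0.095] cent z.075 [[0.466  0.2183 0.0752]]
side brass [289 231   8   6  31] [292.5 233.5] [ 0.4576 -0.1018  0.0558] [[ 0.4565 -0.1016  0.056 ]]
side blue [285 210  38  29 475] [305.9 220.9] zmax 0.057 359 top c [ 0.4687 -0.0365  0.0541] ((466.90887451171875, -34.02392578125), (40.81166458129883, 93.01689910888672), 80.35765838623047)
side blue [235 275  44  35 903] [257.  292.3] zmax 0.057 526 top c [ 0.4274 -0.2914  0.054 ] ((426.43609619140625, -289.3073425292969), (39.20263671875, 93.78977966308594), 77.70703887939453)
```

View pics/crop1.png

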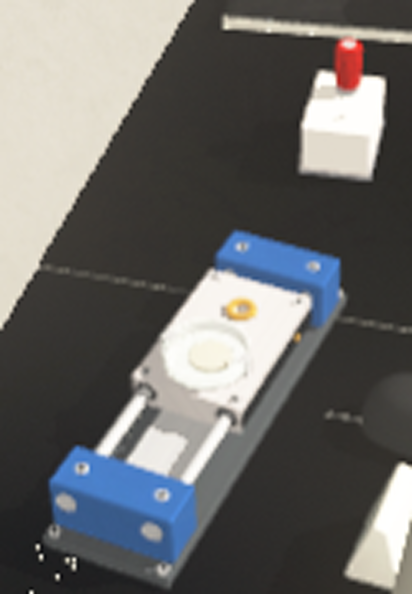

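The crop shows the brass bush on the +y half of the carriage (nearer the pin stand) and the dish on the -y half. The stage's +y runs about 81° from world x. I'll turn the tool so its x lies along the stage's +y.

```bash
python3 -m crank '{"jaw":[1,1,1,1,1,1,1,1,1,1],"linear":[[0,0,0],[0,0,0],[0,0,0],[0,0,0],[0,0,0],[0,0,0],[0,0,0],[0,0,0],[0,0,0],[0,0,0]],"twist":[-8.1,-8.1,-8.1,-8.1,-8.1,-8.1,-8.1,0,0,0]}' 60
cat > to.py <<'E'
import sys; from h import *
T,o=pose(); g=np.array([float(a) for a in sys.argv[1:4]])
print("tool-frame shift mm",(T[:3,:3].T@(g-T[:3,3])*1000).round(1),"yaw x",np.degrees(np.arctan2(T[1,0],T[0,0])).round(2),"t",o["t"],T[:3,3].round(4),"tilt",T[:3,2].round(4),"j",np.round(o["joint_pos"],2))
E
python3 to.py 0.455 -0.17 0.26
```

```text
t: 1.15
eef_pos: [0.2558, -0.5701, 0.2311]
eef_rot: [0.762, 0.648, 0.0, -0.0]
ft_force: [-0.4, 0.2, -0.2]
grip_width: 0.0855
finger_force: 0.0
tool-frame shift mm [426.9 132.3 -28.8] yaw x 80.75 t 1.15 [ 0.2558 -0.5701  0.2311] tilt [-1.e-04  4.e-04 -1.e+00] j [-1.22  0.31  1.63  0.    1.2  -1.06]
```

```bash
python3 -m crank '{"jaw":[1,1,1,1,1,1,1,1,1,1],"linear":[[48,10,-7],[48,10,-7],[48,10,-7],[48,10,-7],[48,14,0],[48,18,0],[48,20,0],[48,20,0],[43,20,0],[0,0,0]],"twist":[0,0,0,0,0,0,0,0,0,0]}'
python3 to.py 0.466 0.2185 0.2
python3 - <<'E'
from h import *
T,_=pose(); im,d=env.grab_frame("wrist"); save("w1.png",im); np.savez("pics/w1.npz",im=im,d=d,T=T)
E
```

```text
t: 2.15
eef_pos: [0.4537, -0.1695, 0.2597]
eef_rot: [0.759, 0.651, 0.001, 0.0]
ft_force: [-0.0, -1.0, 0.1]
grip_width: 0.0853
finger_force: 0.0
tool-frame shift mm [385.2 -47.4  60.4] yaw x 81.18 t 2.15 [ 0.4537 -0.1695  0.2597] tilt [ 0.0022  0.0019 -1.    ] j [-0.45  0.    1.93  0.    1.21 -0.3 ]
```

View pics/w1.png

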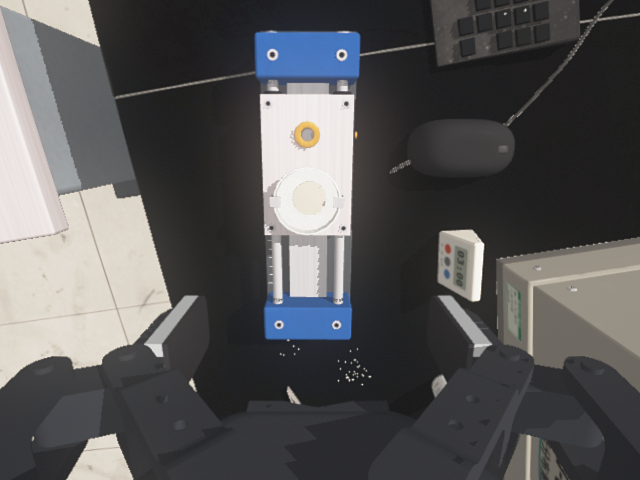

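The wrist view shows the bush at (307,134), the dish at (308,200), and the blue blocks at (307,57) and (308,320). The stage is nearly aligned with the tool.

```bash
python3 - <<'E'
from h import *
z=np.load("pics/w1.npz"); im,d,T=z["im"],z["d"],z["T"]; c=cam("wrist",T)
hsv=cv2.cvtColor(im,cv2.COLOR_RGB2HSV); H,S,V=[hsv[...,i].astype(int) for i in range(3)]
m=np.zeros(H.shape,np.uint8); m[110:160,285:330]=((H>10)&(H<28)&(S>110)&(V>60))[110:160,285:330]
k=max(cv2.findContours(m,cv2.RETR_EXTERNAL,cv2.CHAIN_APPROX_NONE)[0],key=cv2.contourArea)
e=cv2.fitEllipse(k); P=pts(d,c,m>0); print("bush px",e,"onz",onz([e[0]],c,.056).round(4),"depth z",np.median(P[:,2]).round(4),"width mm",np.ptp(onz(k.reshape(-1,2),c,.056),0)*1000)
for y0,y1 in((20,95),(290,350)):
    m=np.zeros(H.shape,np.uint8); m[y0:y1,240:370]=((H>98)&(H<125)&(S>120)&(V>50))[y0:y1,240:370]
    P=pts(d,c,m>0); Q=P[abs(P[:,2]-.054)<.004]; print(len(Q),Q[:,2].mean(),cv2.minAreaRect((Q[:,:2]*1000).astype(np.float32)))
E
```

```text
bush px ((306.7247314453125, 134.24591064453125), (23.887432098388672, 24.345190048217773), 175.6062469482422) onz [[ 0.4549 -0.0979  0.056 ]] depth z 0.0557 width mm [2.20337854e+01 2.15753508e+01 1.11022302e-13]
4450 0.05373573068152239 ((465.58489990234375, -31.707700729370117), (37.30113220214844, 92.14400482177734), 80.40724182128906)
2753 0.05358414628839609 ((424.81927490234375, -285.94720458984375), (38.66789245605469, 91.93404388427734), 81.20062255859375)
```

```bash
python3 -m crank '{"jaw":[1,1,1,1,1,1,1,1,1,1],"linear":[[43,-5,0],[43,-5,0],[43,-5,5],[43,-5,5],[43,-5,5],[43,-5,10],[43,-5,10],[42,-6,10],[42,-6,15],[0,0,0]],"twist":[0,0,0,0,0,0,0,0,0,0]}'
python3 - <<'E'
from h import *
T,o=pose(); im,d=env.grab_frame("wrist"); save("w2.png",im); np.savez("pics/w2.npz",im=im,d=d,T=T); print(o["t"])
c=cam("wrist",T); hsv=cv2.cvtColor(im,cv2.COLOR_RGB2HSV); H,S,V=[hsv[...,i].astype(int) for i in range(3)]
m=((((H<8)|(H>172))&(S>120)&(V>60))).astype(np.uint8)
for k in cv2.findContours(m,cv2.RETR_EXTERNAL,cv2.CHAIN_APPROX_NONE)[0]:
    if cv2.contourArea(k)<60: continue
    mm=np.zeros_like(m); cv2.drawContours(mm,[k],-1,1,-1); P=pts(d,c,mm>0); Q=P[abs(P[:,2]-.096)<.004]
    print(cv2.boundingRect(k),len(Q),Q.mean(0) if len(Q) else np.median(P,0), cv2.minEnclosingCircle((Q[:,:2]*1000).astype(np.float32)) if len(Q) else "")
E
python3 to.py 0.466 0.2185 0.059
```

```text
t: 3.2
eef_pos: [0.4649, 0.2158, 0.1974]
eef_rot: [0.76, 0.649, -0.001, -0.001]
ft_force: [-1.6, -0.6, -0.1]
grip_width: 0.0854
finger_force: 0.0
3.2
(302, 208, 32, 40) 749 [0.46507667 0.22041141 0.09574973] ((465.1956481933594, 220.21197509765625), 11.059410095214844)
tool-frame shift mm [  5.    0.3 139. ] yaw x 80.97 t 3.25 [0.4653 0.2138 0.198 ] tilt [-0.0024 -0.0014 -1.    ] j [ 0.35  0.13  1.93 -0.    1.09  0.5 ]
```

```bash
python3 - <<'E'
from h import *
T,o=pose(); im,d=env.grab_frame("wrist"); c=cam("wrist",T); print(T[:3,3])
hsv=cv2.cvtColor(im,cv2.COLOR_RGB2HSV); H,S,V=[hsv[...,i].astype(int) for i in range(3)]
P=pts(d,c,((H<8)|(H>172))&(S>120)&(V>60)); Q=P[abs(P[:,2]-.096)<.003]
print(len(Q),Q.mean(0),cv2.minEnclosingCircle((Q[:,:2]*1000).astype(np.float32)))
E
python3 to.py 0.466 0.219 0.059
```

```text
[0.46527065 0.21375756 0.19803796]
472 [0.46505111 0.22053686 0.09558126] ((465.0477600097656, 219.75045776367188), 10.796916007995605)
tool-frame shift mm [  6.5  -0.6 139.6] yaw x 80.88 t 3.3 [0.4657 0.2127 0.1986] tilt [-0.0014 -0.0016 -1.    ] j [ 0.34  0.13  1.93 -0.    1.09  0.5 ]
```

```bash
python3 -m crank '{"jaw":[1,1,1,1,1,1,1,1,1,1],"linear":[[3,-1,10],[3.5,-0.5,20],[0,0,25],[0,0,25],[0,0,20],[0,0,15],[0,0,12],[0,0,8],[0,0,4.5],[0,0,0]],"twist":[0,0,0,0,0,0,0,0,0,0]}' 60
python3 -m crank '{"jaw":[-1,-1,-1,-1,-1,-1,-1,-1,-1,-1],"linear":[[0,0,0],[0,0,0],[0,0,0],[0,0,0],[0,0,0],[0,0,0],[0,0,0],[0,0,0],[0,0,0],[0,0,0]],"twist":[0,0,0,0,0,0,0,0,0,0]}' 60
python3 to.py 0.4652 0.2195 0.059
```

```text
t: 4.3
eef_pos: [0.4655, 0.2197, 0.0596]
eef_rot: [0.761, 0.648, -0.0, -0.0]
ft_force: [-0.3, -0.7, 0.5]
grip_width: 0.0853
finger_force: 0.0
t: 5.3
eef_pos: [0.4658, 0.2204, 0.0603]
eef_rot: [0.761, 0.649, 0.0, 0.0]
ft_force: [-0.5, 1.0, 5.9]
grip_width: 0.0207
finger_force: 58.6
tool-frame shift mm [-1.  -0.5  1.3] yaw x 80.86 t 5.3 [0.4658 0.2204 0.0603] tilt [ 6.e-04  4.e-04 -1.e+00] j [0.36 0.34 2.   0.   0.8  0.52]
```

```bash
python3 -m crank '{"jaw":[-1,-1,-1,-1,-1,-1,-1,-1,-1,-1],"linear":[[0,0,-4],[0,0,-8],[0,0,-12],[0,0,-14],[0,0,-14],[0,0,-14],[0,0,-12],[0,0,-8],[0,0,-4],[0,0,0]],"twist":[0,0,0,0,0,0,0,0,0,0]}'
python3 to.py 0.4549 -0.0979 0.145
python3 - <<'E'
from h import *
T,o=pose(); im,d=env.grab_frame("side"); save("s2.png",cv2.resize(im[130:260,240:370],None,fx=4.5,fy=4.5))
E
```

```text
t: 6.3
eef_pos: [0.4658, 0.2202, 0.1504]
eef_rot: [0.761, 0.649, 0.0, 0.0]
ft_force: [0.0, 0.2, -1.1]
grip_width: 0.0206
finger_force: 58.8
tool-frame shift mm [-315.8   39.8    5.3] yaw x 80.87 t 6.3 [0.4658 0.2202 0.1504] tilt [ 9.e-04  4.e-04 -1.e+00] j [0.36 0.19 1.96 0.   0.99 0.52]
```

View pics/s2.png

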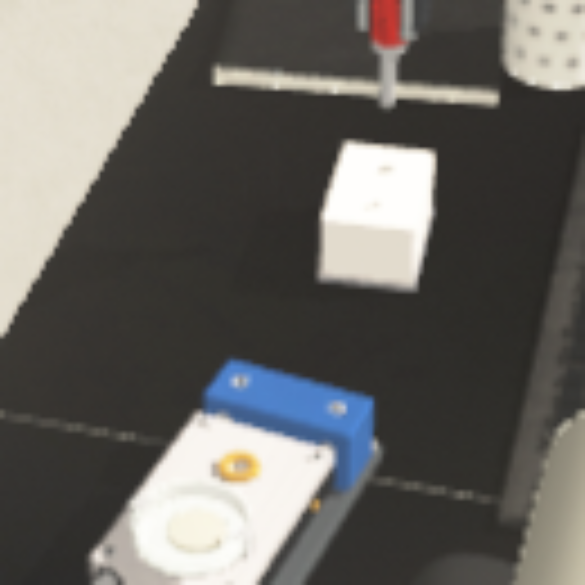

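The pin is held upright and clear of the stand. Next I'll go past the bush towards -y, so the wrist camera sees both the bush and the pin from close up.

```bash
python3 -m crank '{"jaw":[-1,-1,-1,-1,-1,-1,-1,-1,-1,-1],"linear":[[-30,4,0],[-42,4,0],[-48,5,0],[-48,5,0],[-48,5,0],[-48,5,0],[-42,4,2],[-30,4,2],[-20,3,0],[0,1,0]],"twist":[0,0,0,0,0,0,0,0,0,0]}'
python3 -m crank '{"jaw":[-1,-1,-1,-1,-1,-1,-1,-1,-1,-1],"linear":[[0,0,0],[0,0,0],[0,0,0],[0,0,0],[0,0,0],[0,0,0],[0,0,0],[0,0,0],[0,0,0],[0,0,0]],"twist":[0,0,0,0,0,0,0,0,0,0]}'
cat > bush.py <<'E'
import sys; from h import *
T,o=pose(); im,d=env.grab_frame("wrist"); save(sys.argv[1],im); np.savez("pics/last.npz",im=im,d=d,T=T); c=cam("wrist",T)
hsv=cv2.cvtColor(im,cv2.COLOR_RGB2HSV); H,S,V=[hsv[...,i].astype(int) for i in range(3)]
m=((H>10)&(H<28)&(S>110)&(V>60)).astype(np.uint8)
for k in cv2.findContours(m,cv2.RETR_EXTERNAL,cv2.CHAIN_APPROX_NONE)[0]:
    if cv2.contourArea(k)<150: continue
    e=cv2.fitEllipse(k); B=onz([e[0]],c,.056)[0]; s=onz(k.reshape(-1,2),c,.056)
    print("px",np.round(e[0],1),np.round(e[1],1),"bush",B.round(4),"width",np.ptp(s,0).round(4),"rel tool mm",(T[:3,:3].T@(B-T[:3,3])*1000).round(1))
print(T[:3,3].round(4),o["t"])
E
python3 bush.py w3.png
```

```text
t: 7.35
eef_pos: [0.4479, -0.1398, 0.1451]
eef_rot: [0.762, 0.647, -0.0, -0.0]
ft_force: [-0.0, -0.3, -1.1]
grip_width: 0.0208
finger_force: 58.8
t: 8.35
eef_pos: [0.4485, -0.1377, 0.1458]
eef_rot: [0.761, 0.649, 0.0, -0.0]
ft_force: [-0.9, -0.4, -0.6]
grip_width: 0.0204
finger_force: 58.8
px [318.2 181.3] [35.1 35.6] bush [ 0.455  -0.0976  0.056 ] width [0.0225 0.0225 0.    ] rel tool mm [40.7  0.1 89.8]
[ 0.4485 -0.1377  0.1458] 8.35
```

View pics/w3.png

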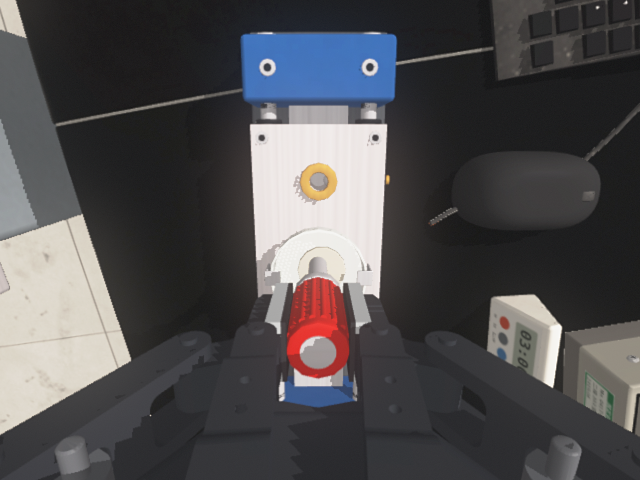

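The wrist view shows the bush at (318,181), the pin between the fingers with the handle top at (318,352), and the shank end at about (318,260). I'll compare that with the projected ideal pin axis.

```bash
python3 - <<'E'
from h import *
z=np.load("pics/last.npz"); im,d,T=z["im"],z["d"],z["T"]; K,D,M=cam("wrist",T)
Mi=np.linalg.inv(np.array(env.camera_params("wrist")["hand_eye"]))
for p in([0,0,54],[3,0,54],[0,0,50],[5,0,50],[0,5,50],[0,-5,50],[0,0,-37],[0,11,-37],[0,-11,-37]):
    uv=cv2.projectPoints(np.array([p])/1000.,Mi[:3,:3],Mi[:3,3],K,D)[0].ravel(); print(p,uv.round(1))
hsv=cv2.cvtColor(im,cv2.COLOR_RGB2HSV); H,S,V=[hsv[...,i].astype(int) for i in range(3)]
for r in (256,258,260,264,268,272): print(r,[f"{a}" for a in V[r,300:338:1]])
for r in (345,352): print(r,"red",np.nonzero(((H[r]<8)|(H[r]>172))&(S[r]>120))[0][[0,-1]], "top depth",d[r,318])
print("grasp",env.tcp_to_grasp)
cv2.imwrite("pics/w3c.png",cv2.resize(im[230:390,250:390,::-1],None,fx=3.7,fy=3.7))
E
```

```text
[0, 0, 54] [318.1 261.2]
[3, 0, 54] [318.1 256.1]
[0, 0, 50] [318.1 263.6]
[5, 0, 50] [318.2 254.9]
[0, 5, 50] [327.2 263.6]
[0, -5, 50] [309.1 263.6]
[0, 0, -37] [318.6 351.1]
[0, 11, -37] [352.5 351.1]
[0, -11, -37] [284.6 351.1]
256 ['239', '236', '196', '201', '230', '235', '234', '234', '234', '234', '234', '235', '236', '236', '236', '235', '227', '220', '226', '229', '234', '235', '235', '236', '235', '235', '235', '235', '235', '235', '235', '235', '235', '235', '235', '236', '235', '235']
258 ['209', '182', '226', '235', '235', '234', '234', '234', '234', '235', '237', '234', '189', '155', '154', '163', '173', '182', '187', '194', '200', '206', '213', '225', '234', '235', '235', '235', '235', '235', '236', '236', '236', '236', '236', '236', '236', '236']
260 ['215', '232', '235', '235', '234', '234', '234', '234', '236', '235', '186', '140', '137', '147', '156', '164', '175', '182', '189', '195', '199', '205', '208', '212', '215', '225', '235', '236', '236', '235', '236', '236', '236', '236', '236', '236', '236', '236']
264 ['231', '234', '234', '234', '234', '234', '235', '235', '223', '151', '132', '136', '139', '148', '157', '166', '175', '182', '189', '194', '199', '204', '208', '212', '213', '214', '217', '233', '236', '235', '236', '236', '236', '236', '236', '236', '236', '236']
268 ['233', '233', '233', '232', '233', '233', '234', '234', '201', '144', '132', '136', '140', '149', '158', '166', '174', '181', '188', '194', '198', '205', '207', '211', '214', '214', '213', '234', '236', '235', '236', '235', '236', '236', '236', '236', '236', '236']
272 ['233', '232', '233', '233', '233', '234', '235', '236', '176', '137', '133', '136', '135', '151', '160', '167', '172', '176', '179', '181', '184', '188', '198', '189', '209', '213', '213', '226', '235', '236', '236', '235', '235', '235', '235', '235', '235', '236']
345 red [287 348] top depth 0.1208577
352 red [287 349] top depth 0.11960812
grasp 0.0187
```

View pics/w3c.png

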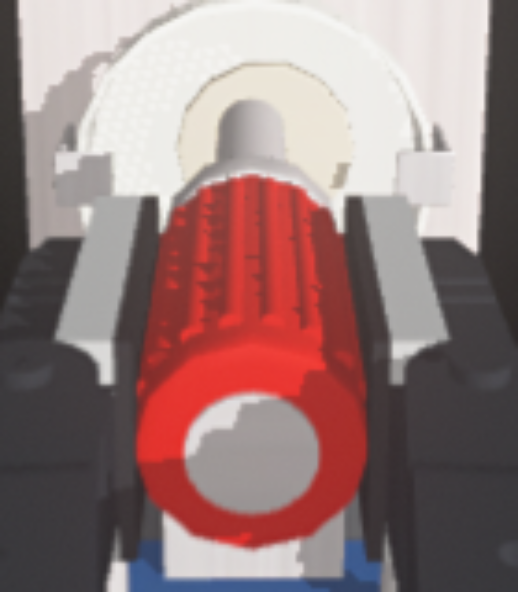

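The tip front edge (row 256.5) and the shank centre (column 318) match the projection to within 0.3 mm, so the pin is coaxial with the TCP. I'll move 40.7 mm along tool x and then down to just above the bush.

```bash
python3 -m crank '{"jaw":[-1,-1,-1,-1,-1,-1,-1,-1,-1,-1],"linear":[[8,0,0],[10.7,0.1,0],[10,0,4],[8,0,6],[4,0,8],[0,0,7],[0,0,4],[0,0,2],[0,0,0],[0,0,0]],"twist":[0,0,0,0,0,0,0,0,0,0]}'
python3 -m crank '{"jaw":[-1,-1,-1,-1,-1,-1,-1,-1,-1,-1],"linear":[[0,0,0],[0,0,0],[0,0,0],[0,0,0],[0,0,0],[0,0,0],[0,0,0],[0,0,0],[0,0,0],[0,0,0]],"twist":[0,0,0,0,0,0,0,0,0,0]}'
python3 to.py 0.455 -0.0976 0.081; python3 bush.py w4.png
```

```text
t: 9.4
eef_pos: [0.4552, -0.0979, 0.1149]
eef_rot: [0.761, 0.648, 0.0, 0.0]
ft_force: [-0.4, -0.7, 0.1]
grip_width: 0.0205
finger_force: 58.8
t: 10.4
eef_pos: [0.455, -0.0975, 0.1148]
eef_rot: [0.761, 0.649, 0.0, -0.0]
ft_force: [-0.4, -0.7, -1.3]
grip_width: 0.0206
finger_force: 58.8
tool-frame shift mm [-0.1 -0.  33.8] yaw x 80.86 t 10.4 [ 0.455  -0.0975  0.1148] tilt [-0.  0. -1.] j [-0.3   0.16  2.09  0.    0.89 -0.15]
px [318.2 257.5] [34.5 36.6] bush [ 0.4551 -0.0969  0.056 ] width [0.0226 0.0213 0.    ] rel tool mm [ 0.7  0.  58.8]
[ 0.455  -0.0975  0.1148] 10.4
```

View pics/w4.png

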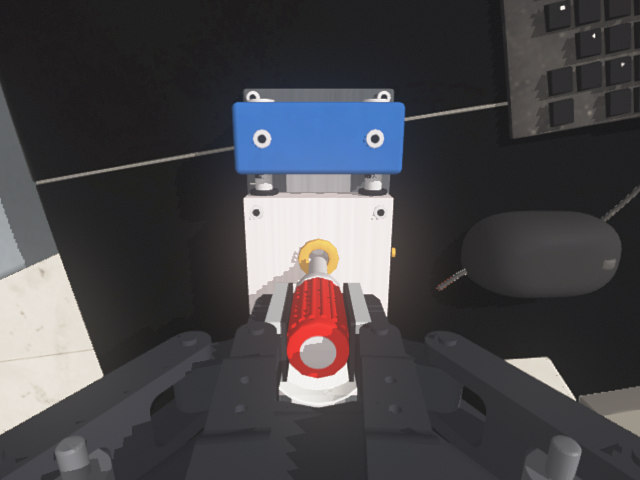

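The tip sits over the bush at (318,257), aligned within about 0.5 mm. Going down gently.

```bash
python3 -m crank '{"jaw":[-1,-1,-1,-1,-1,-1,-1,-1,-1,-1],"linear":[[0,0,2],[0,0,2],[0,0,2],[0,0,2],[0,0,2],[0,0,2],[0,0,0],[0,0,0],[0,0,0],[0,0,0]],"twist":[0,0,0,0,0,0,0,0,0,0]}'
python3 to.py 0.455 -0.0976 0.081
```

```text
t: 11.45
eef_pos: [0.4551, -0.0976, 0.1029]
eef_rot: [0.761, 0.649, 0.0, 0.0]
ft_force: [0.1, 0.1, -1.2]
grip_width: 0.0209
finger_force: 58.8
tool-frame shift mm [-0.1 -0.1 21.9] yaw x 80.87 t 11.45 [ 0.4551 -0.0976  0.1029] tilt [ 2.e-04 -1.e-04 -1.e+00] j [-0.3   0.18  2.1   0.    0.87 -0.15]
```

```bash
python3 -m crank '{"jaw":[-1,-1,-1,-1,-1,-1,-1,-1,-1,-1],"linear":[[0,0,2],[0,0,2.5],[0,0,3],[0,0,3],[0,0,3],[0,0,2.5],[0,0,2],[0,0,1],[0,0,0],[0,0,0]],"twist":[0,0,0,0,0,0,0,0,0,0]}'
python3 to.py 0.455 -0.0976 0.080
```

```text
t: 12.45
eef_pos: [0.4547, -0.0974, 0.0834]
eef_rot: [0.761, 0.649, -0.0, -0.0]
ft_force: [0.1, 0.7, -2.3]
grip_width: 0.0207
finger_force: 59.0
tool-frame shift mm [-0.1  0.3  3.4] yaw x 80.87 t 12.45 [ 0.4547 -0.0974  0.0834] tilt [-5.e-04  2.e-04 -1.e+00] j [-0.3   0.21  2.11  0.    0.82 -0.15]
```

```bash
python3 -m crank '{"jaw":[-1,-1,-1,-1,-1,-1,-1,-1,-1,-1],"linear":[[0,0,0.5],[0,0,0.5],[0,0,0.5],[0,0,0.5],[0,0,0.5],[0,0,0.5],[0,0,0.5],[0,0,0],[0,0,0],[0,0,0]],"twist":[0,0,0,0,0,0,0,0,0,0]}'
python3 to.py 0.455 -0.0976 0.080
```

```text
t: 13.45
eef_pos: [0.4551, -0.0976, 0.0811]
eef_rot: [0.761, 0.649, -0.0, -0.0]
ft_force: [-3.1, 1.0, 7.3]
grip_width: 0.0207
finger_force: 60.0
tool-frame shift mm [ 0.  -0.1  1.1] yaw x 80.87 t 13.45 [ 0.4551 -0.0976  0.0811] tilt [-4.e-04 -1.e-04 -1.e+00] j [-0.3   0.22  2.11 -0.    0.82 -0.15]
```

The tip is on the strip (TCP 81 mm, 7 N). From the carriage value of about +0.032, the hole is at least 19 mm away, so I'll slide 15 mm first.

```bash
python3 -m crank '{"jaw":[-1,-1,-1,-1,-1,-1,-1,-1,-1,-1],"linear":[[-1,0,0],[-2,0,0],[-2,0,0],[-2,0,0],[-2,0,0],[-2,0,0],[-2,0,0],[-2,0,0],[0,0,0],[0,0,0]],"twist":[0,0,0,0,0,0,0,0,0,0]}'
python3 to.py 0.455 -0.0976 0.080
```

```text
t: 14.45
eef_pos: [0.453, -0.1109, 0.0811]
eef_rot: [0.762, 0.648, 0.001, -0.001]
ft_force: [-3.2, 5.0, 7.2]
grip_width: 0.0204
finger_force: 60.0
tool-frame shift mm [13.5 -0.2  1.1] yaw x 80.77 t 14.45 [ 0.453  -0.1109  0.0811] tilt [ 4.e-04  3.e-03 -1.e+00] j [-0.34  0.22  2.1   0.    0.82 -0.18]
```

```bash
python3 -m crank '{"jaw":[-1,-1,-1,-1,-1,-1,-1,-1,-1,-1],"linear":[[-1,0,0],[-1,0,0],[-1,0,0],[-1,0,0],[0,0,0],[0,0,0],[0,0,0],[0,0,0],[0,0,0],[0,0,0]],"twist":[0,0,0,0,0,0,0,0,0,0]}'
python3 to.py 0.455 -0.0976 0.080
```

```text
t: 15.45
eef_pos: [0.4525, -0.1147, 0.0811]
eef_rot: [0.762, 0.648, 0.001, -0.001]
ft_force: [-1.4, 6.9, 8.0]
grip_width: 0.0207
finger_force: 60.0
tool-frame shift mm [17.3 -0.3  1.1] yaw x 80.77 t 15.45 [ 0.4525 -0.1147  0.0811] tilt [ 5.0e-04  3.3e-03 -1.0e+00] j [-0.34  0.22  2.1   0.    0.82 -0.19]
```

```bash
python3 -m crank '{"jaw":[-1,-1,-1,-1,-1,-1,-1,-1,-1,-1],"linear":[[-1,0,0],[-1,0,0],[-1,0,0],[-1,0,0],[0,0,0],[0,0,0],[0,0,0],[0,0,0],[0,0,0],[0,0,0]],"twist":[0,0,0,0,0,0,0,0,0,0]}'
python3 to.py 0.455 -0.0976 0.080
```

```text
t: 16.45
eef_pos: [0.4518, -0.1187, 0.081]
eef_rot: [0.762, 0.648, 0.001, -0.001]
ft_force: [-2.0, 6.6, 7.5]
grip_width: 0.0206
finger_force: 60.0
tool-frame shift mm [21.3 -0.2  1.1] yaw x 80.76 t 16.45 [ 0.4518 -0.1187  0.081 ] tilt [ 4.0e-04  3.3e-03 -1.0e+00] j [-0.35  0.22  2.1   0.    0.82 -0.19]
```

```bash
python3 -m crank '{"jaw":[-1,-1,-1,-1,-1,-1,-1,-1,-1,-1],"linear":[[-1,0,0],[-1,0,0],[-1,0,0],[-1,0,0],[0,0,0],[0,0,0],[0,0,0],[0,0,0],[0,0,0],[0,0,0]],"twist":[0,0,0,0,0,0,0,0,0,0]}'
python3 to.py 0.455 -0.0976 0.080
```

```text
t: 17.45
eef_pos: [0.4512, -0.1226, 0.0811]
eef_rot: [0.762, 0.648, 0.001, -0.001]
ft_force: [-2.4, 6.4, 7.7]
grip_width: 0.0202
finger_force: 60.0
tool-frame shift mm [25.3 -0.2  1.1] yaw x 80.77 t 17.45 [ 0.4512 -0.1226  0.0811] tilt [ 4.0e-04  3.3e-03 -1.0e+00] j [-0.36  0.22  2.1   0.    0.82 -0.2 ]
```

```bash
python3 -m crank '{"jaw":[-1,-1,-1,-1,-1,-1,-1,-1,-1,-1],"linear":[[-1,0,0],[-1,0,0],[-1,0,0],[-1,0,0],[0,0,0],[0,0,0],[0,0,0],[0,0,0],[0,0,0],[0,0,0]],"twist":[0,0,0,0,0,0,0,0,0,0]}'
python3 to.py 0.455 -0.0976 0.080
```

```text
t: 18.45
eef_pos: [0.4505, -0.1266, 0.0811]
eef_rot: [0.762, 0.648, 0.001, -0.001]
ft_force: [-1.6, 6.4, 6.8]
grip_width: 0.0207
finger_force: 60.0
tool-frame shift mm [29.3 -0.2  1.2] yaw x 80.77 t 18.45 [ 0.4505 -0.1266  0.0811] tilt [ 4.0e-04  3.3e-03 -1.0e+00] j [-0.37  0.22  2.1   0.    0.82 -0.21]
```

```bash
python3 -m crank '{"jaw":[-1,-1,-1,-1,-1,-1,-1,-1,-1,-1],"linear":[[-1,0,0],[-1,0,0],[-1,0,0],[-1,0,0],[0,0,0],[0,0,0],[0,0,0],[0,0,0],[0,0,0],[0,0,0]],"twist":[0,0,0,0,0,0,0,0,0,0]}'
python3 to.py 0.455 -0.0976 0.080
```

```text
t: 19.45
eef_pos: [0.4499, -0.1306, 0.0811]
eef_rot: [0.762, 0.648, 0.001, -0.001]
ft_force: [-2.5, 6.1, 7.2]
grip_width: 0.0203
finger_force: 60.0
tool-frame shift mm [33.3 -0.3  1.2] yaw x 80.77 t 19.45 [ 0.4499 -0.1306  0.0811] tilt [ 5.0e-04  3.3e-03 -1.0e+00] j [-0.38  0.22  2.1   0.    0.82 -0.22]
```

```bash
python3 -m crank '{"jaw":[-1,-1,-1,-1,-1,-1,-1,-1,-1,-1],"linear":[[-1,0,0],[-1,0,0],[-1,0,0],[-1,0,0],[0,0,0],[0,0,0],[0,0,0],[0,0,0],[0,0,0],[0,0,0]],"twist":[0,0,0,0,0,0,0,0,0,0]}'
python3 to.py 0.455 -0.0976 0.080
```

```text
t: 20.45
eef_pos: [0.449, -0.1361, 0.0803]
eef_rot: [0.761, 0.649, 0.0, 0.0]
ft_force: [0.0, 1.8, 1.7]
grip_width: 0.021
finger_force: 59.2
tool-frame shift mm [39.  -0.2  0.3] yaw x 80.86 t 20.45 [ 0.449  -0.1361  0.0803] tilt [ 3.e-04 -1.e-04 -1.e+00] j [-0.39  0.23  2.1   0.    0.82 -0.23]
```

The force vanished and z dropped: the tip is in the hole. I'll move 1 mm further to centre it and press down a little.

```bash
python3 -m crank '{"jaw":[-1,-1,-1,-1,-1,-1,-1,-1,-1,-1],"linear":[[-0.5,0,0.3],[-0.5,0,0.3],[0,0,0.5],[0,0,0.5],[0,0,0.4],[0,0,0],[0,0,0],[0,0,0],[0,0,0],[0,0,0]],"twist":[0,0,0,0,0,0,0,0,0,0]}'
python3 to.py 0.455 -0.0976 0.067
```

```text
t: 21.45
eef_pos: [0.4486, -0.137, 0.0781]
eef_rot: [0.761, 0.649, -0.0, -0.0]
ft_force: [-1.2, 1.8, -0.1]
grip_width: 0.0204
finger_force: 59.0
tool-frame shift mm [39.9  0.1 11.1] yaw x 80.87 t 21.45 [ 0.4486 -0.137   0.0781] tilt [-1.e-04 -0.e+00 -1.e+00] j [-0.39  0.23  2.1  -0.    0.81 -0.23]
```

```bash
python3 -m crank '{"jaw":[-1,-1,-1,-1,-1,-1,-1,-1,-1,-1],"linear":[[0,0,0.5],[0,0,0.5],[0,0,0.5],[0,0,0.5],[0,0,0.5],[0,0,0.5],[0,0,0],[0,0,0],[0,0,0],[0,0,0]],"twist":[0,0,0,0,0,0,0,0,0,0]}'
python3 to.py 0.455 -0.0976 0.068
```

```text
t: 22.45
eef_pos: [0.4487, -0.137, 0.0752]
eef_rot: [0.761, 0.649, 0.0, 0.0]
ft_force: [-0.7, 1.5, -0.1]
grip_width: 0.0206
finger_force: 59.1
tool-frame shift mm [39.9 -0.   7.2] yaw x 80.87 t 22.45 [ 0.4487 -0.137   0.0752] tilt [ 1.e-04 -1.e-04 -1.e+00] j [-0.39  0.23  2.1  -0.    0.81 -0.23]
```

```bash
python3 -m crank '{"jaw":[-1,-1,-1,-1,-1,-1,-1,-1,-1,-1],"linear":[[0,0,1],[0,0,1],[0,0,1],[0,0,1],[0,0,1],[0,0,0.5],[0,0,0],[0,0,0],[0,0,0],[0,0,0]],"twist":[0,0,0,0,0,0,0,0,0,0]}'
python3 to.py 0.455 -0.0976 0.068
```

```text
t: 23.45
eef_pos: [0.4487, -0.137, 0.0697]
eef_rot: [0.761, 0.649, 0.0, 0.0]
ft_force: [-1.2, 2.0, -0.9]
grip_width: 0.0203
finger_force: 59.0
tool-frame shift mm [39.9 -0.   1.7] yaw x 80.87 t 23.45 [ 0.4487 -0.137   0.0697] tilt [ 1.e-04 -0.e+00 -1.e+00] j [-0.39  0.25  2.1  -0.    0.79 -0.23]
```

```bash
python3 -m crank '{"jaw":[-1,-1,-1,-1,-1,-1,-1,-1,-1,-1],"linear":[[0,0,0.5],[0,0,0.5],[0,0,0.5],[0,0,0.4],[0,0,0.4],[0,0,0.2],[0,0,0],[0,0,0],[0,0,0],[0,0,0]],"twist":[0,0,0,0,0,0,0,0,0,0]}'
python3 to.py 0.455 -0.0976 0.068
```

```text
t: 24.45
eef_pos: [0.4487, -0.1371, 0.0682]
eef_rot: [0.761, 0.649, -0.0, -0.0]
ft_force: [-3.5, 2.2, 9.8]
grip_width: 0.0204
finger_force: 59.8
tool-frame shift mm [39.9 -0.1  0.2] yaw x 80.87 t 24.45 [ 0.4487 -0.1371  0.0682] tilt [-4.e-04  1.e-04 -1.e+00] j [-0.39  0.25  2.1  -0.    0.79 -0.23]
```

The pin is seated: it dropped 12.9 mm from strip contact, as expected, and bears with 10 N. Releasing and backing off upward.

```bash
python3 -m crank '{"jaw":[0,0.5,1,1,1,1,1,1,1,1],"linear":[[0,0,0],[0,0,0],[0,0,0],[0,0,0],[0,0,0],[0,0,0],[0,0,0],[0,0,0],[0,0,0],[0,0,0]],"twist":[0,0,0,0,0,0,0,0,0,0]}'
python3 -m crank '{"jaw":[1,1,1,1,1,1,1,1,1,1],"linear":[[0,0,-5],[0,0,-10],[0,0,-15],[0,0,-15],[0,0,-15],[0,0,-15],[0,0,-15],[0,0,-10],[0,0,0],[0,0,0]],"twist":[0,0,0,0,0,0,0,0,0,0]}'
python3 - <<'E'
from h import *
T,o=pose(); im,d=env.grab_frame("wrist"); save("w5.png",im); c=cam("wrist",T)
hsv=cv2.cvtColor(im,cv2.COLOR_RGB2HSV); H,S,V=[hsv[...,i].astype(int) for i in range(3)]
m=((H<8)|(H>172))&(S>120)&(V>60); m[:,:250]=0; m[:,400:]=0
P=pts(d,c,m); zt=np.percentile(P[:,2],95); Q=P[P[:,2]>zt-.003]; print("handle top z",zt,"(home .104)",Q.mean(0),o["t"],o["ft_force"])
E
```

```text
t: 25.45
eef_pos: [0.4487, -0.137, 0.0673]
eef_rot: [0.761, 0.649, 0.0, 0.0]
ft_force: [-0.3, -0.0, 0.2]
grip_width: 0.0853
finger_force: 0.0
t: 26.45
eef_pos: [0.4487, -0.137, 0.1674]
eef_rot: [0.761, 0.649, 0.0, 0.0]
ft_force: [0.4, 0.5, -0.3]
grip_width: 0.0856
finger_force: 0.0
handle top z 0.10452307996304012 (home .104) [ 0.44796342 -0.13651201  0.1036395 ] 26.45 [ 0.40960763  0.46588113 -0.31871154]
```

View pics/w5.png

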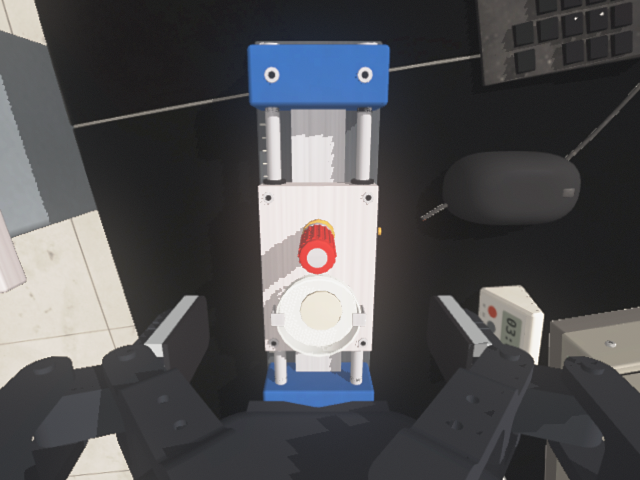

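The pin stands upright on the bush at (318,245). Its handle top is at 104 mm, which is the fully home height, and the gripper is clear.

```bash
python3 -c "
from workcell import env
print(env.finish_job())"
```

```text
the job is handed in; nothing more can be done
None
```

The pin is fully home in the hidden hole, the carriage is locked and the pin released; I handed the job in at about 26.5 s, with wrist-force readings no higher than about 11 N, though no verdict was returned.

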